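Unbar the column rack and take out the blue-sleeved column

TASK

Lift the steel retaining bar out of its two open brackets on the sloping column rack and lay it flat in the white tray. Then take the column with the blue sleeves out of the rack and lay it flat in the tray beside the bar. Set both down rather than dropping them, leave the column with the yellow sleeves in its place, and do not disturb anything else on the bench.

Things in the scene. Friction and masses are not known exactly. Their poses are not given: they have to be found in the camera images.
- column_rack: Aluminium column rack, fixed to the bench: 226 mm wide (y), 185 deep, 160 high. Its deck slopes at 35 degrees, rising away from the robot. Origin: centre of its underside. x horizontal, up-slope side; y across; z up. Straight off the deck (the deck normal) is (-0.574, 0, 0.819) in this frame; up-slope is (0.819, 0, 0.574). It carries two columns side by side, at y = +38 and -38 mm.
- deck_middle (a point): Middle of the deck's surface; x up-slope, y across, z the deck normal. White cross rails at x = +-60 mm, 24 mm high, carry the columns between horns 9 mm high and 18 mm apart inside; between the rails it is 24 mm clear under the columns. The lower column ends rest in a forked foot strip 36 mm high, so a column comes out along the deck normal.
- bracket_left (a point): Middle of the notch floor of the left (+y) steel bracket, 104 mm left of the deck's middle and 37.5 mm off the deck; axes as for deck_middle. The notch is open along the deck normal: 14 mm wide and 16 mm deep, then 25 mm wide for 5 mm more, so the bar must rise 21 mm straight off the deck to be free. The bracket is 10 mm thick along y and 40 mm long along x.
- bracket_right (a point): The same for the right bracket, 104 mm to the other side (-y).
- bar_centre (a point): Centre of the loose steel retaining bar, 231 mm long (y), section 10 mm (x) by 12 mm (z), 0.13 to 0.21 kg, with an 18 mm square keeper plate at each end outside the brackets. At the start it lies in both notches, 1.5 mm above the columns, z along the deck normal. Grip it across its 10 mm at the middle, between the columns (43 mm free depth to the deck). Flat in the tray its centre is 9 mm above the floor.
- column_blue_centre (a point): Centre of the column to take: a loose steel chromatography column with two BLUE sleeves and red end plugs, 202 mm long (y), body 14 mm wide (x) and 12 mm high (z), 0.13 to 0.21 kg; y lies up-slope and z along the deck normal at the start. It is in the rack's left or right place. Grip it across its 14 mm at the middle. Flat in the tray its centre is 6 to 7 mm above the floor.
- column_yellow_centre (a point): Centre of the other column, alike but with two YELLOW sleeves; it lies in the rack's other place and stays there.
- tray_in (a point): Centre of the floor of the shallow white tray, which is fixed beside the rack, to its left or right; the floor is 4 mm above the bench. Inside it measures 282 mm (x) by 162 mm (y); walls 4 mm thick rise 18 mm above the floor. z up.
- beaker: Empty glass beaker, 64 mm wide, 83 tall; a bystander. Origin: centre of its underside.
- vial_12: Vial with a black cap, 24 mm wide, 51 tall, standing between rack and tray; a bystander. Origin: centre of its underside.
- union_a: Small beige fitting with blue ends, 12 x 42 x 12 mm, lying between rack and tray; a bystander. Origin: centre of its underside.
- micropipette: Grey micropipette, 29 x 258 x 36 mm, lying at the left end; a bystander. Origin: centre of its underside.
- run_log: Green notebook, 210 x 153 x 16 mm, lying at the right end; a bystander. Origin: centre of its underside.

How it is judged:
By the outcome, as a careful person would: the job done as asked, in the order asked, and still so for the second after the job is handed in, with the robot touching nothing.
It also fails if it takes over 54 s, if anything falls off the work surface, if the arm or the gripper's body presses on something with over 40 N, if the wrist force passes 120 N, or if a joint passes its speed limit or range.

ROBOT

A 6-joint arm with a two-finger parallel gripper is mounted at the origin on a cart in front of the work surface, level with it; the furniture and walls round the work are solid. World frame = base frame: x ahead of the robot, y to its left, z up, the work surface at z = 0. Lengths are in m, angles in rad, forces in N, time in s.
With the tool pointing down it reaches from about 0.35 to 0.975 m from the base axis. Payload 4.9 kg.
Tool frame: the origin (TCP) lies at the very end of the fingers, on their centre line; the grasp point (between the pads) lies ctrl.grip_point_offset behind it (ctrl.grip_point_offset is the distance from the TCP to the grasp point, in m); z points along the fingers, y is the direction in which the jaws open and shut (so a half turn about z gives the same grasp; the last joint's range is limited). The gripper opens to 85 mm and grips with 20 to 120 N. Pads are 22 mm wide; open, the fingers measure 114 mm over their backs; the gripper's body (76 mm by 85 mm) begins 54 mm behind the grasp point. The pads swing forward as they close: fully open they stand 13 mm farther back than shut.
Start: joints at [-1.371, 0.053, 1.613, -0, 1.476, -0.119], TCP at [0.196, -0.593, 0.231] pointing down, gripper open.
Joint ranges: [-3.01, 3.01], [-1.01, 2.22], [0.06, 2.58], [-1.02, 4.17], [0.09, 2.62], [-3.14, 3.14]. Speed limits (rad/s): [2.57, 2.57, 3.14, 3.14, 3.14, 3.14].

INTERFACE

Orientations are given as a rotation vector (axis times angle).
In Python, from station import ctrl gives the robot as it stands. The module is installed in compiled form; this text tells all that it offers.
- The arm moves only by the shell command python3 -m creep 'ROWS' [FORCE]. ROWS is JSON, a list of rows, each a list of 5 numbers: the closure in counts, from 0 (fully open) to 255 (shut), then the shift along the tool's x, y, z in mm, then the turn about the tool's z in rad. A call has 1 to 12 rows; each row is the pose to reach, as a shift and turn from the pose commanded when the call began, along the tool's axes at that moment; what a row does not reach only later rows make up. A row lasts 1/12 s, in which the tool goes at most 41.7 mm and 7.16 degrees, less where a joint would pass 70% of its speed; a pose out of reach is approached as far as the arm can. A call with a gripper value outside its range is refused whole. The fingers move at their own pace and stop on an object; FORCE is the grip in N (left out, the last holds). Time passes only in rows, so rows that repeat a pose let the fingers close. It gives the time, the measured TCP pose, the force and the opening at its end, in the units of the state.
- ctrl.get_obs(): the state, without advancing time (a new reading comes with each control period).
- ctrl.get_image(name): name is "scene" or "side" or "wrist"; returns the picture (400x640x3 uint8, red, green, blue); there is no depth.
- ctrl.calibration(name): a dict with "fx", "fy", "cx", "cy" (pixels), "R" (3x3) and "t" (3): a world point X has camera coordinates R X + t. Camera axes: x right, y down, z forward; pixel columns grow to the right and rows downward; lengths in m; the calibration is good to about 2 mm. The wrist camera is an equidistant fisheye: a pixel r from the principal point sees the ray r / f radians off the axis. A picture is of the moment at which its call begins: read the wrist's pose just before it. calibration takes no time and is no camera call; for the wrist camera it gives the pose at the moment of the call.
- ctrl.finish_job(): hands the job in, once; it reports no verdict.
Trained networks look in the newest picture that a camera, given by its name, has taken for a name from the list of things; names that differ only in an ending like _2 or _b are one class to them, and where a whole thing is asked for, a point or a joint stands for the part that bears it (a point fixed in the world has none). Each returns a list of dicts, best first, with "conf" (0 to 1); they miss things now and then, are a little off and sometimes report something else, mostly with a low value. They report only what shows in the picture. A call takes as long as a camera call.
- ctrl.boxes_of(camera, label): "rect" ([left, top, width, height] in pixels, round what is visible of it).
- ctrl.outline_of(camera, label): "mask" (400x640 bool, what is visible of it) and "rect" ([left, top, width, height] in pixels, round what is visible of it).
The state is a dict: "t": time; "q": joint angles; "dq": joint speeds; "effort": joint torques, N m; "tool_pos": TCP position; "tool_rot": TCP orientation; "contact_force": force on the tool from outside, world axes, zero at the start; "wrist_torque": the same for the moment, N m; "opening": finger opening in m.
Only numpy, scipy, OpenCV 4.12 (cv2) and the standard library are available. Lean on these libraries where they do the work, as an engineer would, in place of code of your own. Each camera call takes 0.05 s, during which the arm holds its last target. There are 200 camera calls.

## Working session

There is one attempt and no reset: what is moved stays moved. The work goes in short steps, Python scripts to look and compute and a shell command to move; the robot and the scene stay as the last step left them, time stands still between calls to the robot, and variables do not carry over. Pictures are saved under pics/ and viewed, about 8 in all and at most 12, crops included, and the job is handed in when it is done.

```bash
mkdir -p pics
python3 - <<'E'
from station import ctrl
import cv2,numpy as np
np.set_printoptions(precision=4,suppress=True)
o=ctrl.get_obs();print(o['t'],o['tool_pos'],o['tool_rot'],ctrl.grip_point_offset,o['opening'])
for n in("scene","side"):
    im=ctrl.get_image(n);cv2.imwrite(f'pics/{n}0.png',im[:,:,::-1])
    c=ctrl.calibration(n);print(n,{k:np.array(v).tolist() for k,v in c.items()})
    for l in("column_rack","bar_centre","column_blue_centre","column_yellow_centre","tray_in","bracket_left"):
        r=ctrl.boxes_of(n,l);print(n,l,[(np.round(x['rect']).tolist(),round(x['conf'],2)) for x in r[:2]])
E
```

```text
0.0 [ 0.1958 -0.5929  0.2301] [-3.0998 -0.4983  0.0001] 0.0187 0.08538859176937375
scene {'fx': 493.6037014890036, 'fy': 493.6037014890036, 'cx': 314.12438269838947, 'cy': 202.33797081731484, 'R': [[0.6157960311694629, -0.7878469312177283, -0.009615662574457846], [-0.32643699978265966, -0.24400394725608246, -0.9131817775757174], [0.7171012014833286, 0.5654726224091307, -0.40743905082466925]], 't': [-0.39192025489207516, 0.2835786566970064, 1.2166331918462052]}
scene column_rack [([216.0, 170.0, 76.0, 66.0], 0.65)]
scene bar_centre [([219.0, 183.0, 57.0, 18.0], 0.5), ([328.0, 182.0, 14.0, 25.0], 0.29)]
scene column_blue_centre [([246.0, 172.0, 29.0, 41.0], 0.55), ([227.0, 201.0, 8.0, 8.0], 0.5)]
scene column_yellow_centre [([307.0, 211.0, 5.0, 15.0], 0.57), ([227.0, 168.0, 24.0, 44.0], 0.53)]
scene tray_in [([294.0, 222.0, 92.0, 60.0], 0.94)]
scene bracket_left [([217.0, 170.0, 79.0, 69.0], 0.92)]
side {'fx': 395.5512488381937, 'fy': 395.5512488381937, 'cx': 321.90387271326387, 'cy': 203.5864801879859, 'R': [[0.27168047889619684, -0.9623872195937365, 0.0007462904061595412], [-0.8620307099017497, -0.24369462046953846, -0.4444277074401338], [0.427893412631018, 0.12009900714345986, -0.8958144093003507]], 't': [-0.1782107118165715, 0.5523366991607046, 1.166706224651855]}
side column_rack [([221.0, 176.0, 78.0, 68.0], 0.78)]
side bar_centre [([224.0, 207.0, 71.0, 11.0], 0.54)]
side column_blue_centre [([265.0, 180.0, 8.0, 49.0], 0.45)]
side column_yellow_centre [([223.0, 175.0, 73.0, 67.0], 0.48)]
side tray_in [([337.0, 197.0, 56.0, 85.0], 0.87)]
side bracket_left [([227.0, 178.0, 73.0, 67.0], 0.79)]
```

View pics/scene0.png

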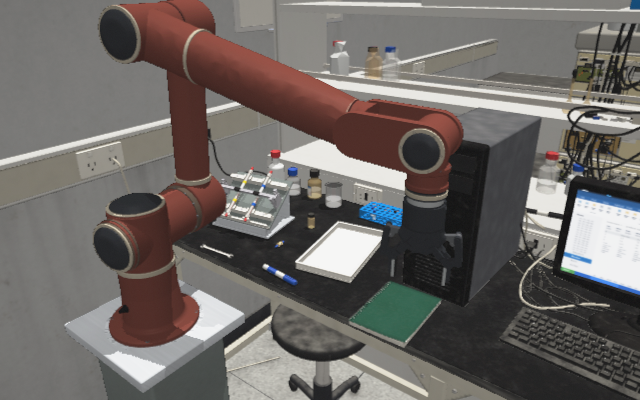

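View pics/side0.png

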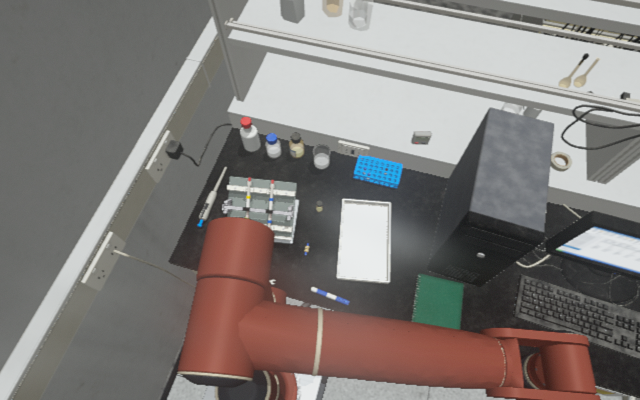

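The scene view shows the rack at around (255,205), the tray at (340,250) and the notebook at right. In the side view the rack is at (260,210) and the tray at (365,240), with the vial (319,207) and the fitting (307,249) between them. Next I triangulate.

```bash
cat > h.py <<'E'
from station import ctrl
import numpy as np, cv2
from scipy.spatial.transform import Rotation as Ro
np.set_printoptions(precision=4,suppress=True)
def ray(n,uv,c=None):
    c=c or ctrl.calibration(n);R=np.array(c['R']);t=np.array(c['t'])
    p=np.array([(uv[0]-c['cx'])/c['fx'],(uv[1]-c['cy'])/c['fy']])
    if n=='wrist':
        th=np.hypot(*p); d=np.r_[p/th*np.sin(th),np.cos(th)] if th>0 else np.array([0,0,1.])
    else: d=np.r_[p,1]
    return -R.T@t, R.T@(d/np.linalg.norm(d))
def plane(n,uv,z,c=None):
    o,d=ray(n,uv,c); return o+d*(z-o[2])/d[2]
def tri(rays):
    A=sum(np.eye(3)-np.outer(d,d) for o,d in rays); b=sum((np.eye(3)-np.outer(d,d))@o for o,d in rays)
    return np.linalg.solve(A,b)
def proj(n,X,c=None):
    c=c or ctrl.calibration(n);p=np.array(c['R'])@X+np.array(c['t'])
    if n=='wrist':
        r=np.hypot(p[0],p[1]);th=np.arctan2(r,p[2]);q=p[:2]/max(r,1e-9)*th
    else:q=p[:2]/p[2]
    return np.array([q[0]*c['fx']+c['cx'],q[1]*c['fy']+c['cy']])
E
python3 - <<'E'
from h import *
a=cv2.imread('pics/scene0.png')[155:245,200:310];b=cv2.imread('pics/side0.png')[165:255,210:320]
cv2.imwrite('pics/crop1.png',np.vstack([cv2.resize(x,None,fx=3.3*2,fy=3.3,interpolation=2) if 0 else cv2.resize(x,None,fx=3.3,fy=3.3,interpolation=2) for x in(a,b)]))
print('bar',tri([ray('scene',(247.5,192)),ray('side',(259.5,212.5))]))
for l in('tray_in','bar_centre','column_rack'):
    r=ctrl.outline_of('side',l)
    if not r: print(l,'none');continue
    m=r[0]['mask'];z={'tray_in':.022,'bar_centre':.12,'column_rack':.08}[l]
    P=np.array([plane('side',(u,v),z)[:2] for v,u in np.argwhere(m)],np.float32)
    print(l,r[0]['conf'],r[0]['rect'],cv2.minAreaRect(P))
for l in('beaker','vial_12','union_a','micropipette','run_log'):
    r=ctrl.boxes_of('side',l)
    if r:
        x=r[0]['rect'];print(l,round(r[0]['conf'],2),plane('side',(x[0]+x[2]/2,x[1]+x[3]/2),.02))
E
```

```text
bar [0.4956 0.1653 0.1262]Traceback (most recent call last):
  File "<stdin>", line 9, in <module>
  File "h.py", line 13, in plane
    o,d=ray(n,uv,c); return o+d*(z-o[2])/d[2]
        ~~~^^^^^^^^
  File "h.py", line 6, in ray
    c=c or ctrl.calibration(n);R=np.array(c['R']);t=np.array(c['t'])
           ~~~~~~~~~~~~~~~~^^^
ValueError: time passes only in moves, steps and waits
```

View pics/crop1.png

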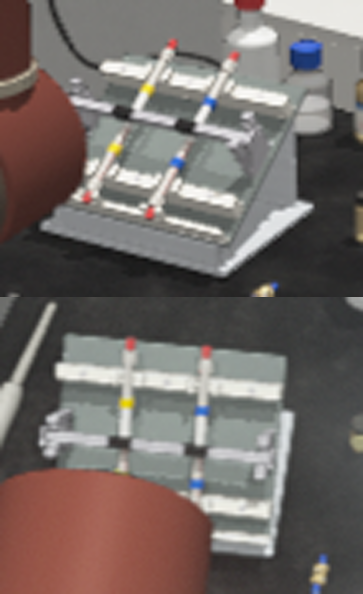

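The crop shows blue sleeves on the right-hand (−y) column and yellow on the left, with the bar lying across both. I'll cache the calibration and rerun.

Run:
```python
from h import *
cs,cd=ctrl.calibration('scene'),ctrl.calibration('side')
# crop points: scale 3.3
S=lambda x,y:ray('scene',(200+x/3.3-.3,155+y/3.3-.3),cs)
D=lambda x,y:ray('side',(210+x/3.3-.3,165+(y-297)/3.3-.3),cd)
for n,a,b in [('blue top plug',(235,57),(206,352)),('yel top plug',(172,44),(130,343)),('bar@blue',(185,126),(196,451)),('bar@yel',(122,112),(119,443)),('blue slv',(210,102),(202,411))]:
    print(n,tri([S(*a),D(*b)]))
for l in('tray_in','bar_centre','column_rack'):
    r=ctrl.outline_of('side',l)
    if not r: print(l,'none');continue
    m=r[0]['mask'];z={'tray_in':.022,'bar_centre':.12,'column_rack':.08}[l]
    P=np.array([plane('side',(u,v),z,cd)[:2] for v,u in np.argwhere(m)],np.float32)
    print(l,r[0]['conf'],r[0]['rect'],cv2.minAreaRect(P))
for l in('beaker','vial_12','union_a','micropipette','run_log'):
    r=ctrl.boxes_of('side',l)
    if r:
        x=r[0]['rect'];print(l,round(r[0]['conf'],2),plane('side',(x[0]+x[2]/2,x[1]+x[3]/2),.02,cd))
o=ctrl.get_obs();print(o['t'],Ro.from_rotvec(o['tool_rot']).as_matrix())
cw=ctrl.calibration('wrist');print('wristcam',-np.array(cw['R']).T@cw['t'],cw['R'],cw['fx'],cw['cx'],cw['cy'])
```

```text
blue top plug [0.5952 0.1509 0.1691]
yel top plug [0.5828 0.2267 0.1706]
bar@blue [0.5068 0.1372 0.1266]
bar@yel [0.4944 0.2132 0.1268]
blue slv [0.5465 0.142  0.1377]
tray_in 0.55 [336.7, 199.0, 57.3, 84.4] ((0.5415389537811279, -0.18140393495559692), (0.2992187440395355, 0.17409862577915192), 11.187904357910156)
bar_centre 0.56 [224.3, 206.3, 70.5, 11.8] ((0.5044450163841248, 0.17927350103855133), (0.015987427905201912, 0.23397056758403778), 10.256124496459961)
column_rack 0.7 [224.4, 176.4, 72.7, 66.3] ((0.5294249653816223, 0.1838066279888153), (0.2272312343120575, 0.25222864747047424), 9.102531433105469)
beaker 0.72 [0.8226 0.0534 0.02  ]
vial_12 0.55 [ 0.6165 -0.005   0.02  ]
micropipette 0.9 [0.5461 0.3751 0.02  ]
run_log 0.59 [ 0.4056 -0.4554  0.02  ]
1.15 [[ 0.9496  0.3134  0.    ]
 [ 0.3134 -0.9496  0.    ]
 [ 0.     -0.     -1.    ]]
wristcam [ 0.2739 -0.5687  0.3739] [[ 0.3138 -0.9495  0.0014]
 [-0.9004 -0.2971  0.3178]
 [-0.3013 -0.101  -0.9482]] 309.70691628693146 316.8036557553746 199.35290196784206
```

```bash
cat >> h.py <<'E'
def need(target,jaw_yaw_deg,o=None):
    "shift in tool mm + turn so that TCP=target and tool y has yaw jaw_yaw (mod 180)"
    o=o or ctrl.get_obs();M=Ro.from_rotvec(o['tool_rot']).as_matrix()
    s=M.T@(np.array(target)-o['tool_pos'])*1000
    y=np.degrees(np.arctan2(M[1,1],M[0,1]));d=(jaw_yaw_deg-y+90)%180-90
    print('t %.2f shift'%o['t'],s.round(1),'turn',round(-np.radians(d),4),'or',round(-np.radians(d-180*np.sign(d)),4),'q',o['q'],'F',o['contact_force'],'open',round(o['opening']*1000,1),'tcp',o['tool_pos'])
E
python3 -m creep '[[0,0,0,-50,0],[0,88,-106,-50,-0.12],[0,265,-318,-50,-0.71],[0,265,-318,-50,-0.71],[0,265,-318,-50,-0.71],[0,265,-318,-50,-0.71],[0,265,-318,-50,-0.71],[0,265,-318,-50,-0.71],[0,265,-318,-50,-0.71],[0,265,-318,-50,-0.71],[0,265,-318,-50,-0.71],[0,265,-318,-50,-0.71]]' 40
python3 -c "
from h import *
need([.50,.177,.28],10)"
```

```text
t: 2.15
tool_pos: [0.3498, -0.2034, 0.282]
tool_rot: [2.728, 1.557, 0.005]
contact_force: [-0.2, -0.0, 0.4]
opening: 0.0856
t 2.15 shift [403.9 -64.1   2.8] turn -0.708 or 2.4336 q [-0.713  -0.5385  2.0227  0.0026  1.6561 -0.1793] F [-0.1659 -0.0096  0.4044] open 85.6 tcp [ 0.3498 -0.2034  0.282 ]
```

```bash
python3 -m creep '[[60,404,-64,3,-0.708],[60,404,-64,3,-0.708],[60,404,-64,3,-0.708],[60,404,-64,3,-0.708],[60,404,-64,3,-0.708],[60,404,-64,3,-0.708],[60,404,-64,3,-0.708],[60,404,-64,3,-0.708],[60,404,-64,3,-0.708],[60,404,-64,3,-0.708],[60,404,-64,3,-0.708],[60,404,-64,3,-0.708]]'
python3 - <<'E'
from h import *
need([.50,.177,.28],10)
c=ctrl.calibration('wrist');im=ctrl.get_image('wrist');cv2.imwrite('pics/w1.png',im[:,:,::-1])
import pickle;pickle.dump(c,open('cw1.pkl','wb'))
for l in('bar_centre','column_blue_centre','column_yellow_centre'):
    r=ctrl.outline_of('wrist',l)
    for x in r[:2]:
        m=x['mask'];v,u=np.nonzero(m);print(l,round(x['conf'],2),np.round(x['rect']),'cen',u.mean(),v.mean(),cv2.minAreaRect(np.c_[u,v].astype(np.float32)))
E
```

```text
t: 3.15
tool_pos: [0.5017, 0.1717, 0.2778]
tool_rot: [-2.026, -2.4, 0.002]
contact_force: [-0.1, -0.0, 0.1]
opening: 0.0652
t 3.15 shift [ 5.5 -0.8 -2.2] turn -0.0058 or 3.1358 q [ 0.1895 -0.1983  1.7741 -0.0004  1.5671  0.0207] F [-0.0818 -0.0035  0.1043] open 65.2 tcp [0.5017 0.1717 0.2778]
bar_centre 0.74 [310.  57.  22. 230.] cen 317.8796046720575 168.80682839173406 ((319.0, 173.0), (226.0, 24.0), 90.0)
bar_centre 0.64 [365. 271.  16.  31.] cen 372.037558685446 288.65727699530515 ((370.5, 286.99993896484375), (27.180309295654297, 12.480754852294922), 56.3099365234375)
column_blue_centre 0.77 [259. 194. 163.  48.] cen 345.5868077162414 218.31176104542627 ((338.26934814453125, 216.96888732910156), (168.29547119140625, 14.267824172973633), 13.392498016357422)
column_blue_centre 0.61 [256.  65. 179. 226.] cen 351.31061157277986 162.46394516141385 ((343.82275390625, 175.4942626953125), (177.71400451660156, 224.23817443847656), 1.8476102352142334)
column_yellow_centre 0.97 [257. 131. 173.  29.] cen 349.28909090909093 144.40121212121213 ((340.57720947265625, 144.274169921875), (174.3565673828125, 15.65633487701416), 6.072457313537598)
```

View pics/w1.png

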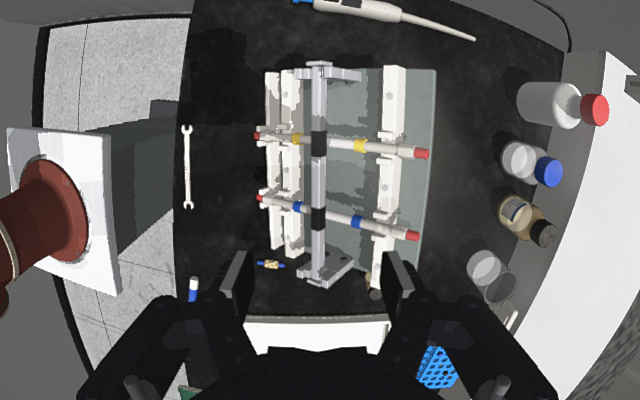

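The wrist view shows the bar running nearly vertically at column 318, from row 62 to 286. The yellow column runs from (257,136) to (429,154) and the blue from (258,198) to (420,237). I'll fit the rack model to these landmarks.

```bash
cat > fit.py <<'E'
from h import *
import pickle
from scipy.optimize import least_squares
cw=pickle.load(open('cw1.pkl','rb'));cs,cd=ctrl.calibration('scene'),ctrl.calibration('side')
a=np.radians(35);D=np.array([[np.cos(a),0,-np.sin(a)],[0,1,0],[np.sin(a),0,np.cos(a)]])
def W(p,X): return Ro.from_euler('z',p[3]).as_matrix()@D@np.array(X,float)+p[:3]
S=lambda x,y:(200+x/3.3-.3,155+y/3.3-.3)
T=lambda x,y:(210+x/3.3-.3,165+(y-297)/3.3-.3)
# (cam, pixel, deck point mm, usesS, weight)
L=[('wrist',(318,62),(0,115.5,48),0,1),('wrist',(318,286.5),(0,-115.5,48),0,1),('wrist',(318.5,145),(0,38,49),0,1),('wrist',(318,219),(0,-38,49),0,1),
('wrist',(257,135.5),(-101,38,31),1,1),('wrist',(429.5,154),(101,38,31),1,1),('wrist',(258,198),(-101,-38,31),1,1),('wrist',(420,237),(101,-38,31),1,1),
('scene',S(235,57),(97,-38,32),1,1),('scene',S(172,44),(97,38,32),1,1),('scene',S(185,126),(0,-38,46),0,1),('scene',S(122,112),(0,38,46),0,1),
('side',T(206,352),(97,-38,32),1,1),('side',T(130,343),(97,38,32),1,1),('side',T(196,451),(0,-38,48),0,1),('side',T(119,443),(0,38,48),0,1)]
C=dict(wrist=cw,scene=cs,side=cd)
def f(p):
    r=[]
    for n,uv,X,s,w in L:
        X=np.array(X)/1000.;X[0]+=s*p[4]
        r+=list(w*(proj(n,W(p,X),C[n])-uv))
    return r
R=least_squares(f,[.5,.17,.09,.17,0],loss='soft_l1');p=R.x
print(p,np.degrees(p[3]));print(np.array(f(p)).reshape(-1,2).round(1).tolist())
for n,X in(('bar',(0,0,.0435)),('blue',(p[4],-.038,.030)),('yel',(p[4],.038,.030)),('deck',(0,0,0))): print(n,W(p,X))
print('normal',W(p,(0,0,1))-p[:3])
E
python3 fit.py
```

```text
[0.5303 0.1765 0.0912 0.1698 0.0002] 9.731598069964102
[[0.2, -0.2], [0.1, -3.5], [-0.9, -0.7], [-0.4, 0.5], [-0.7, 0.5], [-0.7, 0.2], [1.4, -1.0], [-0.2, -0.3], [0.5, -1.2], [0.9, -0.7], [1.6, -0.9], [1.7, -0.7], [0.6, -1.1], [0.6, -0.5], [0.7, -0.9], [1.0, -0.7]]
bar [0.5057 0.1723 0.1269]
blue [0.5199 0.1362 0.1159]
yel [0.5071 0.2111 0.1159]
deck [0.5303 0.1765 0.0912]
normal [-0.5653 -0.097   0.8192]
```

```bash
python3 -c "
from h import *
need([.5057,.1723,.117],9.7)"
```

```text
t 3.35 shift [  2.2   4.7 161.5] turn -0.005 or 3.1366 q [ 0.1854 -0.2022  1.7763 -0.0003  1.5671  0.0211] F [-0.1274  0.8018  0.2075] open 65.1 tcp [0.5014 0.1694 0.2785]
```

```bash
python3 -m creep '[[150,2,5,35,-0.005],[150,2,5,70,-0.005],[150,2,5,105,-0.005],[150,2,5,105,-0.005],[150,2,5,105,-0.005],[150,2,5,105,-0.005]]'
python3 - <<'E'
from h import *
o=ctrl.get_obs();need([.5057,.1723,.117],9.7,o)
c=ctrl.calibration('wrist');im=ctrl.get_image('wrist')
for P in ([.5057,.1723,.1269],):
    q=proj('wrist',np.array(P),c);print(q)
    im=im.copy();cv2.circle(im,tuple(int(x) for x in q),3,(255,0,0),-1)
q2=proj('wrist',o['tool_pos'],c);print('tcp px',q2);cv2.circle(im,tuple(int(x) for x in q2),3,(0,255,0),-1)
cv2.imwrite('pics/w2.png',im[:,:,::-1])
E
```

```text
t: 3.85
tool_pos: [0.5071, 0.173, 0.1757]
tool_rot: [2.024, 2.4, 0.004]
contact_force: [-0.2, -0.1, 0.0]
opening: 0.0349
t 3.85 shift [-0.4 -1.7 58.7] turn 0.0006 or -3.141 q [ 0.1898 -0.1226  1.8781 -0.      1.3831  0.02  ] F [-0.2065 -0.0764  0.0284] open 34.9 tcp [0.5071 0.173  0.1757]
[313.902  223.1213]
tcp px [316.3704 258.4994]
```

View pics/w2.png

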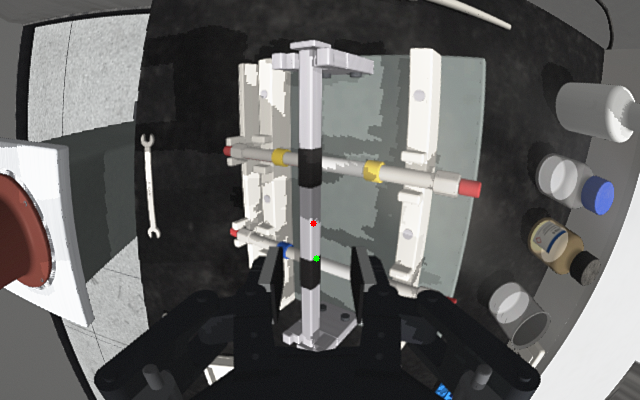

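Run:
```python
from h import *
im=cv2.imread('pics/w2.png').astype(int)
for v in(200,205,212,230,236): print(v,im[v,292:332].sum(1).tolist())
im=cv2.imread('pics/w1.png').astype(int)
for v in(170,190): print(v,im[v,304:334].sum(1).tolist())
```

```text
200 [249, 245, 252, 254, 258, 250, 252, 272, 362, 379, 368, 371, 362, 364, 366, 375, 373, 384, 401, 362, 327, 312, 311, 314, 319, 318, 315, 308, 328, 388, 392, 391, 388, 389, 389, 385, 388, 391, 392, 390]
205 [248, 238, 251, 250, 249, 251, 253, 271, 363, 381, 371, 368, 369, 367, 369, 367, 374, 379, 396, 363, 329, 310, 311, 316, 316, 313, 314, 309, 321, 391, 390, 389, 391, 393, 394, 388, 394, 394, 390, 392]
212 [259, 248, 252, 251, 254, 257, 256, 263, 361, 379, 370, 368, 368, 367, 370, 370, 373, 380, 394, 362, 333, 307, 315, 314, 318, 319, 308, 312, 332, 381, 381, 379, 382, 381, 382, 385, 385, 390, 389, 385]
230 [337, 255, 247, 255, 254, 255, 243, 262, 507, 559, 551, 550, 550, 549, 553, 556, 564, 591, 672, 621, 559, 523, 526, 528, 536, 533, 529, 495, 383, 267, 253, 260, 259, 266, 258, 261, 259, 261, 254, 260]
236 [358, 258, 249, 251, 250, 250, 236, 262, 492, 558, 550, 547, 549, 549, 555, 557, 562, 589, 672, 624, 556, 525, 529, 531, 539, 533, 528, 486, 363, 262, 309, 300, 260, 256, 260, 263, 266, 266, 268, 264]
170 [252, 239, 246, 247, 242, 239, 247, 369, 484, 533, 535, 531, 532, 535, 614, 635, 514, 508, 510, 508, 533, 532, 384, 369, 374, 376, 378, 383, 384, 383]
190 [248, 243, 245, 245, 243, 234, 244, 369, 488, 537, 532, 533, 533, 542, 616, 640, 509, 504, 514, 514, 492, 409, 281, 354, 378, 382, 377, 381, 374, 376]
```

Run:
```python
from h import *
import pickle
from scipy.optimize import least_squares
yaw=np.radians(9.73);a=np.radians(35)
u=np.array([np.cos(a)*np.cos(yaw),np.cos(a)*np.sin(yaw),np.sin(a)]);n=np.array([-np.sin(a)*np.cos(yaw),-np.sin(a)*np.sin(yaw),np.cos(a)])
c2=ctrl.calibration('wrist');c1=pickle.load(open('cw1.pkl','rb'))
xa=np.array([np.cos(yaw),np.sin(yaw),0])
ya=np.array([-np.sin(yaw),np.cos(yaw),0])
B=np.array([.5057,.1723,.1269])
def edges(c,P,v):
    out=[]
    for s in(-5*u+6*n,5*u+6*n,5*u-6*n):
        q0=proj('wrist',P+s/1000,c);q1=proj('wrist',P+s/1000+.01*ya,c);out.append(q0[0]+(v-q0[1])*(q1-q0)[0]/(q1-q0)[1])
    return np.array(out)
obs=[(c2,220,(299.7,309.9,320.1)),(c1,180,(311.2,318.6,325.7))]
f=lambda d:np.concatenate([edges(c,B+xa*d[0]+np.array([0,0,d[1]]),v)-e for c,v,e in obs])
for c,v,e in obs: print(edges(c,B,v),e)
r=least_squares(f,[0,0]);print(r.x*1000,r.fun, least_squares(lambda d:f([d[0],0]),[0]).x*1000)
```

```text
[301.3956 313.6712 323.8707] (299.7, 309.9, 320.1)
[313.0674 321.5678 328.3777] (311.2, 318.6, 325.7)
[ -2.3787 -19.8194] [-0.2714  0.5625 -0.2282 -0.1733  0.3384 -0.294 ] [-2.1685]
```

```bash
python3 - <<'E'
s=open('fit.py').read()
s=s.replace("(318,62),(0,115.5,48)","(318.6,62),(5,115.5,49)").replace("(318,286.5),(0,-115.5,48),0,1","(318.6,286.5),(5,-115.5,49),0,.4").replace("(318.5,145),(0,38,49)","(318.6,145),(5,38,49.5)").replace("(318,219),(0,-38,49)","(318.6,219),(5,-38,49.5)")
open('fit.py','w').write(s)
E
python3 fit.py; python3 -c "
from h import *
need([.5035,.172,.115],9.7)"
```

```text
[0.5273 0.1762 0.0897 0.1698 0.0037] 9.730787996443603
[[0.2, -0.7], [-0.0, -1.0], [-0.2, -0.7], [-0.2, 0.9], [-0.8, 0.4], [-0.6, 0.0], [1.2, -1.0], [-0.2, -0.3], [0.4, -1.3], [0.8, -0.8], [1.1, -0.2], [1.1, 0.0], [0.5, -1.2], [0.5, -0.6], [0.6, 0.1], [0.8, 0.3]]
bar [0.5027 0.172  0.1253]
blue [0.5198 0.1364 0.1164]
yel [0.5069 0.2113 0.1164]
deck [0.5273 0.1762 0.0897]
normal [-0.5653 -0.0969  0.8192]
t 3.90 shift [-0.5 -4.7 61.6] turn 0.0008 or -3.1408 q [ 0.1901 -0.1232  1.8768 -0.      1.3829  0.02  ] F [0.5947 0.2369 0.2312] open 35.5 tcp [0.5078 0.1733 0.1767]
```

```bash
python3 -m creep '[[150,0,-4.7,20,0],[150,0,-4.7,45,0],[150,0,-4.7,61,0],[150,0,-4.7,61,0],[150,0,-4.7,61,0],[150,0,-4.7,61,0]]' 40; python3 -c "
from h import *
need([.5030,.172,.1155],9.7)"
```

```text
t: 4.4
tool_pos: [0.5033, 0.173, 0.1153]
tool_rot: [2.022, 2.401, 0.006]
contact_force: [-0.4, 0.7, -0.4]
opening: 0.0352
t 4.40 shift [-0.9 -0.5 -0.2] turn 0.0016 or -3.14 q [ 0.1911 -0.0709  1.936   0.      1.2718  0.0202] F [-0.3932  0.6521 -0.413 ] open 35.2 tcp [0.5033 0.173  0.1153]
```

Close in stages and watch the force.

```bash
python3 -m creep '[[190,-0.9,0,0,0],[195,-0.9,0,0,0],[195,-0.9,0,0,0],[195,-0.9,0,0,0],[230,-0.9,0,0,0],[230,-0.9,0,0,0],[230,-0.9,0,0,0],[230,-0.9,0,0,0]]' 30; python3 -c "
from h import *
need([.5030,.172,.1155],9.7)"
```

```text
t: 5.07
tool_pos: [0.5026, 0.172, 0.1131]
tool_rot: [2.023, 2.402, 0.003]
contact_force: [4.0, 0.6, 0.9]
opening: 0.0129
t 5.07 shift [-0.   0.4 -2.4] turn 0.0016 or -3.14 q [ 0.1895 -0.0694  1.9386  0.      1.2696  0.0186] F [3.9533 0.6457 0.8732] open 12.9 tcp [0.5026 0.172  0.1131]
```

```bash
python3 -m creep '[[230,0,-1,-1.6,0],[230,0,-2.3,-3.3,0],[230,0,-3.4,-4.9,0],[230,0,-4.6,-6.6,0],[230,0,-4.6,-6.6,0]]' 40; python3 -c "
from h import *
need([.5030,.172,.1155],9.7)"
```

```text
t: 5.48
tool_pos: [0.4981, 0.1711, 0.1197]
tool_rot: [2.022, 2.401, 0.004]
contact_force: [5.2, 0.7, 1.8]
opening: 0.0126
t 5.48 shift [0.  5.  4.2] turn 0.0016 or -3.14 q [ 0.1896 -0.0886  1.9448 -0.0001  1.2821  0.0187] F [5.1533 0.7457 1.7891] open 12.6 tcp [0.4981 0.1711 0.1197]
```

```bash
python3 -m creep '[[230,0,0,-1.6,0],[230,0,-2,-4.1,0],[230,0,-4,-7,0],[230,0,-6,-10,0],[230,0,-8,-13,0],[230,0,-10,-16,0],[230,0,-12,-19,0],[230,0,-14,-22,0],[230,0,-14,-22,0]]' 40
python3 - <<'E'
from h import *
need([.5030,.172,.1155],9.7)
im=ctrl.get_image('wrist');s=ctrl.get_image('side')
cv2.imwrite('pics/w3.png',np.hstack([im[30:370,200:460],cv2.resize(s[165:250,210:320],None,fx=4,fy=4)[:340]])[:,:,::-1])
E
```

```text
t: 6.23
tool_pos: [0.4831, 0.1686, 0.1415]
tool_rot: [2.023, 2.403, 0.001]
contact_force: [0.3, 0.1, -1.1]
opening: 0.0125
t 6.23 shift [-0.1 20.2 26. ] turn 0.0018 or -3.1398 q [ 0.1903 -0.1489  1.961   0.      1.329   0.0192] F [ 0.3052  0.0535 -1.1048] open 12.5 tcp [0.4831 0.1686 0.1415]
```

View pics/w3.png

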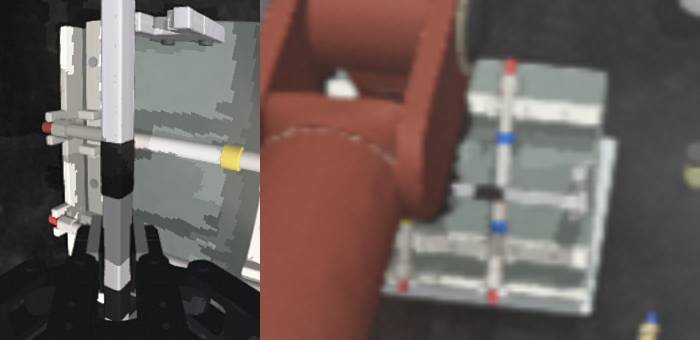

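The bar is clear of both brackets and the columns are still in place. Raise it and carry it to the tray.

```bash
python3 -m creep '[[230,0,0,-20,0],[230,0,0,-50,0],[230,0,0,-80,0],[230,-15,0,-85,0.05],[230,-45,0,-85,0.15],[230,-75,0,-85,0.25],[230,-105,0,-85,0.35],[230,-135,0,-85,0.45],[230,-165,0,-85,0.55],[230,-190,0,-85,0.65],[230,-205,0,-85,0.7],[230,-205,0,-85,0.7]]'; python3 -c "
from h import *
need([.5493,-.2206,.15],-78.8)"
```

```text
t: 7.33
tool_pos: [0.5183, -0.0361, 0.2256]
tool_rot: [2.728, 1.557, -0.001]
contact_force: [-0.7, -0.3, -2.2]
opening: 0.0124
t 7.33 shift [-143.   120.6   75.8] turn 0.8415 or -2.3001 q [-0.2122 -0.1989  1.861  -0.001   1.4799  0.3217] F [-0.6686 -0.3367 -2.1827] open 12.4 tcp [ 0.5183 -0.0361  0.2256]
```

```bash
python3 -m creep '[[230,-14,12,0,0.08],[230,-32,27,0,0.18],[230,-50,42,0,0.28],[230,-70,58,0,0.38],[230,-90,75,0,0.48],[230,-108,90,0,0.58],[230,-124,104,0,0.68],[230,-136,114,0,0.77],[230,-143,121,0,0.84],[230,-143,121,0,0.84],[230,-143,121,0,0.84]]'
python3 - <<'E'
from h import *
import pickle
o=ctrl.get_obs();need([.5493,-.2206,.15],-78.8,o)
c=ctrl.calibration('wrist');im=ctrl.get_image('wrist').copy();pickle.dump(c,open('cw4.pkl','wb'))
cv2.imwrite('pics/w4raw.png',im[:,:,::-1])
y=np.radians(11.2)
for i in(-1,1):
  for j in(-1,1):
    P=np.array([.5415,-.1814,.022])+np.array([np.cos(y)*.141*i-np.sin(y)*.081*j,np.sin(y)*.141*i+np.cos(y)*.081*j,0])
    q=proj('wrist',P,c);print(i,j,q);cv2.circle(im,tuple(int(v) for v in q),2,(255,0,0),-1)
cv2.imwrite('pics/w4.png',im[:,:,::-1])
E
```

```text
t: 8.25
tool_pos: [0.5504, -0.2173, 0.2255]
tool_rot: [-3.124, -0.32, 0.001]
contact_force: [0.3, 0.8, -2.7]
opening: 0.0123
t 8.25 shift [-1.7  3.1 75.5] turn 0.0087 or -3.1329 q [-0.502  -0.0213  1.6974  0.0006  1.4666  0.8645] F [ 0.3056  0.78   -2.6959] open 12.3 tcp [ 0.5504 -0.2173  0.2255]
-1 -1 [348.2055 277.4968]
-1 1 [227.8408 274.7207]
1 -1 [357.1419  49.5504]
1 1 [212.446   52.9703]
```

View pics/w4.png

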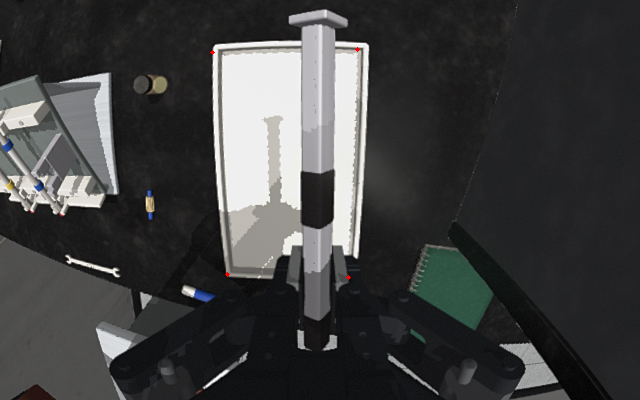

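The wrist view shows the bar hanging level over the right half of the tray, aligned with its walls. The tray's inner edges are at about columns 222–361 and rows 50–275, close to the prediction. Descend.

```bash
python3 -m creep '[[230,-2,1,25,0.01],[230,-2,1,60,0.01],[230,-2,1,95,0.01],[230,-2,1,130,0.01],[230,-2,1,160,0.01],[230,-2,1,185,0.01],[230,-2,1,200,0.01],[230,-2,1,208,0.01],[230,-2,1,212,0.01],[230,-2,1,212,0.01]]'; python3 -c "
from h import *
need([.5493,-.2206,.008],-78.8)"
```

```text
t: 9.13
tool_pos: [0.5486, -0.2186, 0.0137]
tool_rot: [-3.127, -0.303, 0.001]
contact_force: [-0.3, 0.4, -0.6]
opening: 0.0121
t 9.13 shift [0.3 2.1 5.7] turn -0.0022 or 3.1394 q [-0.5052  0.2036  1.8388  0.0001  1.0997  0.8723] F [-0.3493  0.4192 -0.6199] open 12.1 tcp [ 0.5486 -0.2186  0.0137]
```

```bash
python3 -m creep '[[230,0,0,2,0],[230,0,0,3,0],[230,0,0,4,0],[230,0,0,5,0],[230,0,0,6,0],[230,0,0,6,0]]' 30; python3 -m creep '[[230,0,0,1,0],[230,0,0,1,0]]'
```

```text
t: 9.63
tool_pos: [0.5486, -0.2194, 0.008]
tool_rot: [3.127, 0.301, 0.0]
contact_force: [-0.3, 0.3, 0.0]
opening: 0.0119
t: 9.8
tool_pos: [0.5485, -0.2193, 0.0068]
tool_rot: [-3.127, -0.301, 0.0]
contact_force: [-0.6, 0.1, -1.3]
opening: 0.0124
```

```bash
python3 -m creep '[[230,0,0,1,0],[230,0,0,1,0]]'; python3 -m creep '[[230,0,0,1,0],[230,0,0,1,0]]';python3 -m creep '[[230,0,0,1,0],[230,0,0,1,0]]'
```

```text
t: 9.97
tool_pos: [0.5485, -0.2193, 0.0057]
tool_rot: [-3.127, -0.301, 0.0]
contact_force: [1.0, 0.1, -1.7]
opening: 0.0122
t: 10.13
tool_pos: [0.5485, -0.2192, 0.0047]
tool_rot: [-3.127, -0.301, 0.0]
contact_force: [-0.3, -0.2, -2.1]
opening: 0.0123
t: 10.3
tool_pos: [0.5487, -0.2193, 0.0044]
tool_rot: [-3.127, -0.301, 0.001]
contact_force: [-1.1, 1.0, 2.9]
opening: 0.0124
```

```bash
python3 -m creep '[[230,0,0,0.7,0],[230,0,0,0.7,0]]' 20;  python3 -m creep '[[215,0,0,0,0],[205,0,0,0,0],[195,0,0,0,0],[185,0,0,0,0],[175,0,0,-0.5,0],[165,0,0,-0.5,0],[165,0,0,-1,0]]';python3 -m creep '[[165,0,0,-8,0],[165,0,0,-40,0],[165,0,0,-75,0],[165,0,0,-110,0],[165,0,0,-145,0],[165,0,0,-150,0],[165,0,0,-150,0]]'
python3 - <<'E'
from h import *
need([.5198,.1364,.21],-80.3)
im=ctrl.get_image('wrist').copy()
cv2.imwrite('pics/w5.png',im[:,:,::-1])
E
```

```text
t: 10.47
tool_pos: [0.5487, -0.2194, 0.0044]
tool_rot: [-3.127, -0.301, 0.001]
contact_force: [-4.7, 1.9, 7.9]
opening: 0.0124
t: 11.05
tool_pos: [0.5484, -0.2189, 0.0037]
tool_rot: [-3.126, -0.301, 0.001]
contact_force: [-0.8, 0.1, -0.2]
opening: 0.0299
t: 11.63
tool_pos: [0.5506, -0.2202, 0.1587]
tool_rot: [3.123, 0.301, 0.01]
contact_force: [0.7, 0.4, -0.2]
opening: 0.0301
t 11.63 shift [  38.1 -355.7  -52.7] turn 0.0227 or -3.1189 q [-0.506   0.0278  1.7623  0.0002  1.3442  0.8728] F [ 0.7213  0.407  -0.2069] open 30.1 tcp [ 0.5506 -0.2202  0.1587]
```

View pics/w5.png

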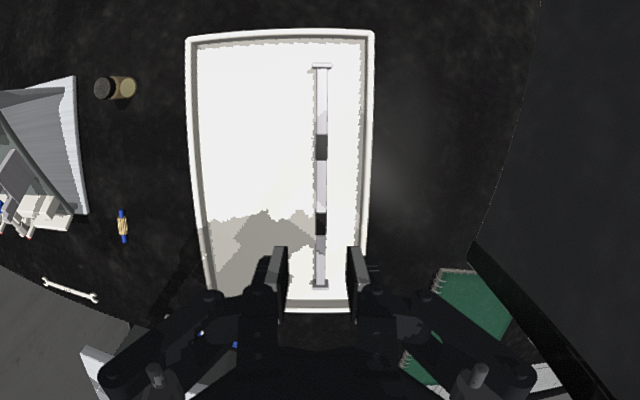

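The bar lies flat in the tray, from (321,66) to (320,287), and nothing else has moved. Go over the blue column.

```bash
python3 -m creep '[[140,0,-15,-50,0],[140,4,-50,-60,0],[140,8,-90,-60,0],[140,12,-130,-60,0],[140,16,-170,-60,0],[140,20,-205,-60,0],[140,24,-240,-60,0.01],[140,28,-275,-60,0.02],[140,32,-310,-60,0.02],[140,35,-335,-60,0.02],[140,37,-350,-60,0.02],[140,38,-355,-55,0.02]]' 40;python3 -m creep '[[140,0,0,0,0],[140,0,0,0,0]]'
python3 - <<'E'
from h import *
import pickle
o=ctrl.get_obs();need([.5198,.1364,.21],-80.3,o)
c=ctrl.calibration('wrist');im=ctrl.get_image('wrist').copy();pickle.dump(c,open('cw6.pkl','wb'))
cv2.imwrite('pics/w6raw.png',im[:,:,::-1])
exec(open('fit.py').read().split('# (cam')[0].split('cw=')[0])
a=np.radians(35);D=np.array([[np.cos(a),0,-np.sin(a)],[0,1,0],[np.sin(a),0,np.cos(a)]])
p=[0.5273,0.1762,0.0897,0.1698,.0037]
for x in(-101,-30,0,30,101):
  P=Ro.from_euler('z',p[3]).as_matrix()@D@np.array([x/1000+p[4],-.038,.036])+p[:3]
  q=proj('wrist',P,c);print(x,q);cv2.circle(im,tuple(int(v) for v in q),2,(0,255,0),-1)
cv2.imwrite('pics/w6.png',im[:,:,::-1])
r=ctrl.outline_of('wrist','column_blue_centre');print([(x['rect'],x['conf']) for x in r[:2]])
E
```

```text
t: 12.68
tool_pos: [0.517, 0.1386, 0.2072]
tool_rot: [-3.129, -0.274, 0.005]
contact_force: [-0.3, -1.1, -0.1]
opening: 0.0385
t: 12.85
tool_pos: [0.5172, 0.1358, 0.2069]
tool_rot: [3.129, 0.27, -0.006]
contact_force: [0.4, 0.0, -0.8]
opening: 0.0385
t 12.85 shift [ 2.6 -0.1 -3.2] turn 0.0025 or -3.139 q [ 0.1179 -0.1452  1.8453 -0.0005  1.4455  1.5169] F [ 0.4199  0.016  -0.7776] open 38.5 tcp [0.5172 0.1358 0.2069]
-101 [315.2059 261.1512]
-30 [315.0807 226.6196]
0 [315.0156 206.7688]
30 [314.9426 182.4539]
101 [314.7498  99.3665]
[([305.2, 96.4, 24.0, 164.7], 0.78), ([182.4, 99.3, 66.8, 161.1], 0.58)]
```

View pics/w6.png

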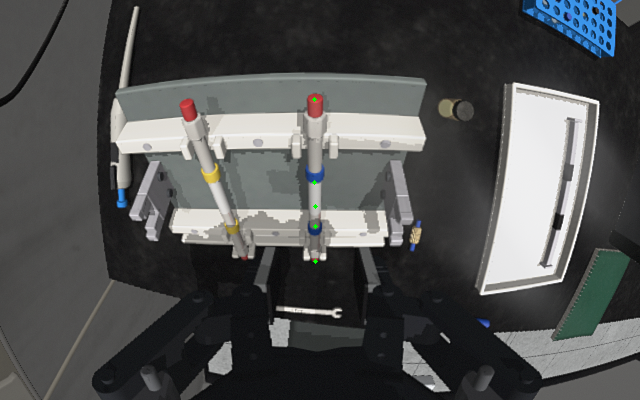

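The projected column centre line (green) lies on the real blue column at column 315, and the ends agree to within about 4 mm. Descend and grip.

```bash
python3 -m creep '[[140,4,0,30,0],[140,4,0,60,0],[140,4,0,82,0],[140,4,0,94,0],[140,4,0,98,0],[140,4,0,98,0],[140,4,0,98,0]]' 40; python3 -c "
from h import *
need([.5212,.1365,.109],-80.3)"
```

```text
t: 13.53
tool_pos: [0.5233, 0.1368, 0.1126]
tool_rot: [-3.13, -0.269, -0.003]
contact_force: [-0.1, -0.1, 0.5]
opening: 0.0388
t 13.53 shift [-2.1 -0.   3.6] turn 0.0019 or -3.1397 q [ 0.1182 -0.0448  1.916  -0.      1.2683  1.5178] F [-0.1421 -0.0815  0.4952] open 38.8 tcp [0.5233 0.1368 0.1126]
```

```bash
python3 -m creep '[[170,0,0,0,0],[185,0,0,0,0],[190,0,0,0,0],[235,0,0,0,0],[235,0,0,0,0],[235,0,0,0,0],[235,0,0,0,0]]' 40; python3 -c "
from h import *
need([.5212,.1365,.109],-80.3)"
```

```text
t: 14.12
tool_pos: [0.5229, 0.1374, 0.1125]
tool_rot: [-3.13, -0.27, -0.003]
contact_force: [-1.1, 0.3, 6.5]
opening: 0.0131
t 14.12 shift [-1.8  0.6  3.5] turn 0.0026 or -3.139 q [ 0.1191 -0.045   1.9164  0.0003  1.2686  1.5179] F [-1.0714  0.336   6.4608] open 13.1 tcp [0.5229 0.1374 0.1125]
```

Opening of 13.1 mm and 6.5 N upward suggests the pads caught the column high. I'll regrip a little deeper.

```bash
python3 -m creep '[[190,0,0,0,0],[165,0,0,0,0],[165,-1,0,2,0],[165,-1,0,5,0],[165,-1,0,5,0],[190,-1,0,5,0],[235,-1,0,5,0],[235,-1,0,5,0],[235,-1,0,5,0],[235,-1,0,5,0]]' 40; python3 -c "
from h import *
need([.5212,.1365,.109],-80.3)"
```

```text
t: 14.95
tool_pos: [0.5211, 0.1369, 0.106]
tool_rot: [3.13, 0.27, -0.0]
contact_force: [0.3, -0.0, -1.1]
opening: 0.0136
t 14.95 shift [ 0.   0.4 -3. ] turn 0.0025 or -3.139 q [ 0.1188 -0.0404  1.9236 -0.      1.2587  1.5178] F [ 0.2918 -0.0247 -1.1124] open 13.6 tcp [0.5211 0.1369 0.106 ]
```

```bash
python3 -m creep '[[235,-1.1,0,-1.6,0],[235,-2.9,0,-4.1,0],[235,-5.7,0,-8.2,0],[235,-10.3,0,-14.7,0],[235,-14.9,0,-21.3,0],[235,-19.5,0,-27.9,0],[235,-23,0,-33,0],[235,-26,0,-37,0],[235,-26,0,-37,0]]' 40
python3 - <<'E'
from h import *
need([.5337,-.1422,.20],-78.8)
im=ctrl.get_image('wrist');s=ctrl.get_image('scene')
cv2.imwrite('pics/w7.png',np.hstack([im[60:360,160:440],cv2.resize(s[155:245,200:310],None,fx=3.3334,fy=3.3334)[:300]])[:,:,::-1])
E
```

```text
t: 15.7
tool_pos: [0.4958, 0.1325, 0.1447]
tool_rot: [-3.13, -0.27, -0.003]
contact_force: [0.0, -0.7, -1.4]
opening: 0.0137
t 15.70 shift [ -9.5 277.2 -55.3] turn -0.0236 or 3.118 q [ 0.1161 -0.1495  1.956   0.      1.3329  1.515 ] F [ 0.0225 -0.6797 -1.3943] open 13.7 tcp [0.4958 0.1325 0.1447]
```

View pics/w7.png

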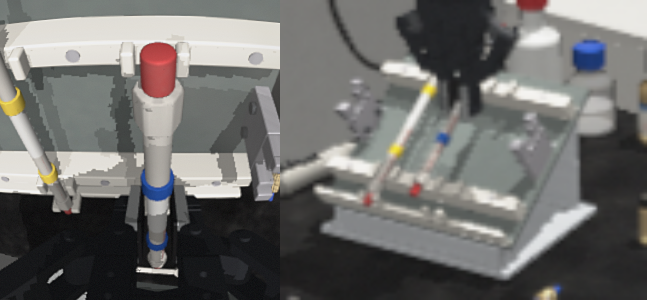

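The column is out of the rack, held at the rack's slope, and the yellow column is still in place. Carry it to the tray.

```bash
python3 -m creep '[[235,0,0,-15,0],[235,0,0,-40,0],[235,0,5,-65,0],[235,-3,30,-65,0],[235,-6,65,-65,0],[235,-10,100,-65,0],[235,-14,140,-65,-0.01],[235,-18,180,-65,-0.02],[235,-22,215,-65,-0.02],[235,-25,250,-65,-0.02],[235,-27,275,-65,-0.024],[235,-27,282,-65,-0.024]]' 40;python3 -m creep '[[235,0,0,0,0],[235,0,0,0,0],[235,0,0,0,0]]';  python3 -c "
from h import *
need([.5170,-.1505,.09],-78.8)"
```

```text
t: 16.8
tool_pos: [0.517, -0.1536, 0.2076]
tool_rot: [3.126, 0.301, -0.002]
contact_force: [-0.3, 0.2, -1.3]
opening: 0.0134
t: 17.05
tool_pos: [0.5171, -0.1488, 0.2078]
tool_rot: [-3.125, -0.309, 0.001]
contact_force: [-0.8, 0.6, -2.0]
opening: 0.0136
t 17.05 shift [ -0.4   1.8 117.8] turn 0.0015 or -3.1401 q [-0.4187 -0.1399  1.839   0.0005  1.4435  0.955 ] F [-0.7664  0.5576 -1.969 ] open 13.6 tcp [ 0.5171 -0.1488  0.2078]
```

```bash
python3 -m creep '[[235,0,1,25,0],[235,0,1,60,0],[235,0,1,90,0],[235,0,1,115,0],[235,0,1,128,0],[235,0,1,133,0],[235,0,1,133,0]]' 25;python3 -m creep '[[235,0,0,3,0],[235,0,0,6,0],[235,0,0,9,0],[235,0,0,12,0],[235,0,0,12,0]]';python3 -m creep '[[235,0,0,3,0],[235,0,0,6,0],[235,0,0,6,0]]'
```

```text
t: 17.63
tool_pos: [0.517, -0.1499, 0.0744]
tool_rot: [-3.125, -0.309, 0.003]
contact_force: [-0.4, 0.4, -1.8]
opening: 0.0134
t: 18.05
tool_pos: [0.5174, -0.151, 0.0631]
tool_rot: [-3.126, -0.307, 0.0]
contact_force: [0.9, -0.7, -1.3]
opening: 0.0133
t: 18.3
tool_pos: [0.5169, -0.1508, 0.0565]
tool_rot: [-3.126, -0.307, 0.002]
contact_force: [-0.1, 0.1, -2.8]
opening: 0.0134
```

```bash
python3 -m creep '[[235,0,0,2,0],[235,0.5,0,4,0],[235,1,0,6,0],[235,1,0,6,0]]';python3 -m creep '[[235,1,0,2,0],[235,2.5,0,4,0],[235,3.5,0,6,0],[235,3.5,0,6,0]]'
```

```text
t: 18.63
tool_pos: [0.5182, -0.1506, 0.0507]
tool_rot: [-3.126, -0.307, 0.001]
contact_force: [0.2, -0.4, -2.5]
opening: 0.0132
t: 18.97
tool_pos: [0.5223, -0.1501, 0.0456]
tool_rot: [3.127, 0.307, 0.0]
contact_force: [-1.1, 0.1, 4.0]
opening: 0.0133
```

```bash
python3 -m creep '[[235,1.3,0,2,0],[235,2.4,0,4,0],[235,3.5,0,6,0],[235,3.5,0,6,0]]' 20;python3 -m creep '[[235,1,0,2,0],[235,2,0,4,0],[235,3,0,6,0],[235,3,0,6,0]]'
```

```text
t: 19.3
tool_pos: [0.5265, -0.1494, 0.0397]
tool_rot: [3.126, 0.307, 0.004]
contact_force: [2.7, 1.8, 4.9]
opening: 0.0136
t: 19.63
tool_pos: [0.5298, -0.1489, 0.034]
tool_rot: [3.126, 0.307, 0.005]
contact_force: [4.0, 1.5, 5.5]
opening: 0.0131
```

```bash
python3 -m creep '[[235,1.2,0,2,0],[235,2.2,0,4,0],[235,3.2,0,6,0],[235,4,0,8,0],[235,5,0,10,0],[235,5.5,0,12,0],[235,5.5,0,12,0]]' 20;python3 -m creep '[[235,1,0,2,0],[235,1.5,0,4,0],[235,2,0,6,0],[235,2.5,0,8,0],[235,2.5,0,8,0]]'
python3 - <<'E'
from h import *
need([.53,-.15,.005],-78.8)
cv2.imwrite('pics/w8.png',ctrl.get_image('wrist')[:,:,::-1])
E
```

```text
t: 20.22
tool_pos: [0.5335, -0.1479, 0.0207]
tool_rot: [3.126, 0.308, -0.001]
contact_force: [3.2, -0.6, 3.4]
opening: 0.0133
t: 20.63
tool_pos: [0.5358, -0.1472, 0.0126]
tool_rot: [-3.126, -0.307, 0.001]
contact_force: [3.5, -0.4, 3.8]
opening: 0.0134
t 20.63 shift [-6.2  1.6  7.6] turn 0.0004 or -3.1412 q [-0.402   0.1309  1.9242 -0.0002  1.0871  0.973 ] F [ 3.4727 -0.4297  3.7503] open 13.4 tcp [ 0.5358 -0.1472  0.0126]
```

View pics/w8.png

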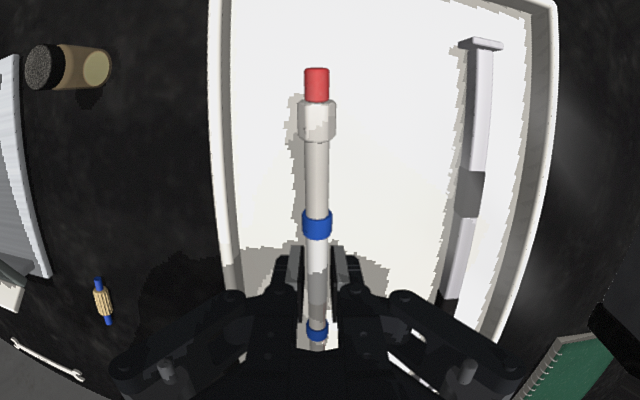

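The column is nearly flat: its near end rests on the floor and the far end is slightly raised at (316,70). There is ample space to the bar at (465,200). Finish lowering.

```bash
python3 -m creep '[[235,0.5,0,2,0],[235,0.8,0,4,0],[235,1,0,6,0],[235,1,0,7,0],[235,1,0,7,0]]' 20;python3 -m creep '[[235,0,0,1,0],[235,0,0,1,0]]'; python3 -m creep '[[235,0,0,1,0],[235,0,0,1,0]]'
```

```text
t: 21.1
tool_pos: [0.5369, -0.1469, 0.0058]
tool_rot: [-3.126, -0.307, 0.001]
contact_force: [2.6, -0.0, 2.3]
opening: 0.0133
t: 21.27
tool_pos: [0.5369, -0.147, 0.005]
tool_rot: [-3.126, -0.307, 0.0]
contact_force: [2.6, 1.1, 2.6]
opening: 0.0129
t: 21.43
tool_pos: [0.5371, -0.147, 0.0045]
tool_rot: [-3.126, -0.307, 0.0]
contact_force: [1.3, 1.4, 4.5]
opening: 0.0132
```

```bash
python3 -m creep '[[220,0,0,0.3,0],[216,0,0,0.3,0],[214,0,0,0.3,0],[213,0,0,0.3,0],[212,0,0,0.3,0],[211,0,0,0.3,0],[210,0,0,0.3,0],[209,0,0,0.3,0],[208,0,0,0.3,0],[206,0,0,0.3,0],[203,0,0,0.3,0],[200,0,0,0.3,0]]' 20;python3 -m creep '[[190,0,0,0,0],[175,0,0,-0.5,0],[175,0,0,-1,0],[175,0,0,-1,0]]'
```

```text
t: 22.43
tool_pos: [0.5371, -0.1475, 0.0042]
tool_rot: [3.126, 0.307, 0.0]
contact_force: [0.5, -0.4, 5.1]
opening: 0.0187
t: 22.77
tool_pos: [0.5359, -0.1466, 0.0039]
tool_rot: [-3.125, -0.307, 0.003]
contact_force: [-0.5, -0.4, -0.6]
opening: 0.0269
```

```bash
python3 -m creep '[[175,0,0,-5,0],[175,0,0,-15,0],[175,0,0,-45,0],[175,0,0,-80,0],[175,0,0,-115,0],[175,0,0,-150,0],[175,0,0,-180,0],[175,0,0,-195,0],[175,0,0,-200,0],[175,0,0,-200,0]]'
python3 - <<'E'
from h import *
need([.53,-.15,.2],-78.8)
w=ctrl.get_image('wrist');s=ctrl.get_image('side')
cv2.imwrite('pics/w9.png',np.hstack([w[0:300,60:400],cv2.resize(s[150:290,190:410],None,fx=2.1,fy=2.1)[:294] if 0 else cv2.resize(s[150:290,190:410],(460,300))])[:,:,::-1])
E
```

```text
t: 23.6
tool_pos: [0.5379, -0.1473, 0.2074]
tool_rot: [3.125, 0.307, 0.006]
contact_force: [-0.1, 0.3, 0.6]
opening: 0.0265
t 23.60 shift [-8.3  1.1  7.3] turn 0.0004 or -3.1412 q [-0.4008 -0.0945  1.7981  0.      1.4339  0.9741] F [-0.0549  0.308   0.6218] open 26.5 tcp [ 0.5379 -0.1473  0.2074]
```

View pics/w9.png

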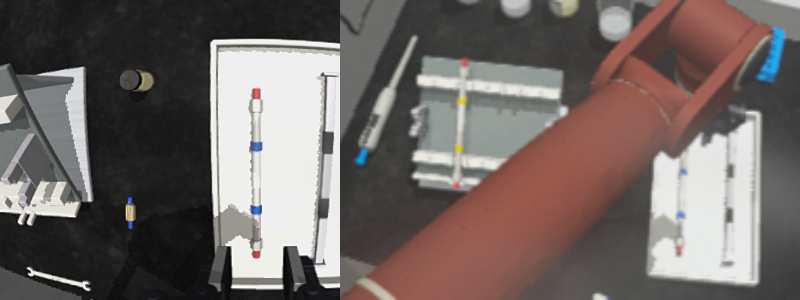

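Both pieces lie flat in the tray. The column is at (256,90–257) and the bar is beside it. The yellow column is in its place, and the vial, the fitting and the micropipette are undisturbed. The arm is clear, so I'm handing in.

```bash
python3 -c "
from station import ctrl
print(ctrl.finish_job())"
```

```text
the job is handed in; nothing more can be done
None
```

The retaining bar and the blue-sleeved column are both lying flat, side by side, in the white tray. I handed the job in at about 23.6 s.

- **Bar:** I lifted it out of both brackets straight off the deck, turned it and laid it in the tray. It rolled slightly in the grip at first, because the tool could only point straight down. It settled flat once on the tray floor.
- **Column:** My first grip was a little high, so I opened and gripped deeper. I lifted it out along the deck normal, rested its low end on the tray floor, and pivoted it down. The fingertips reached the floor while the column was, by my estimate, still tilted about 3°. I opened the grip slowly there, so its far end settled roughly the last centimetre on its own.

**Last checks:**
- The final wrist and side pictures show both pieces flat in the tray and the yellow column in its place.
- The vial, fitting and micropipette looked undisturbed. The beaker and notebook were only partly in view in that last picture, but the arm never went near them.
- The arm was about 0.2 m up, touching nothing. The highest contact force among the readings printed after each move was about 9 N.
- No check failed. The only disagreement was in the measuring: my first estimate of the bar's position was about 2–3 mm off, and I corrected it before gripping.

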